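# Swing the range ruler to the knight

### The arm

A 6-joint arm with a two-finger parallel gripper is mounted at the origin on the work surface. World frame = base frame: x ahead of the robot, y to its left, z up, the work surface at z = 0. Lengths are in m, angles in rad, forces in N, time in s.
With the tool pointing down it reaches from about 0.375 to 0.75 m from the base axis. Payload 9 kg.
Tool frame: the origin (TCP) lies on the front face of the gripper's body, between the roots of the fingers; the fingertips stand 73 mm ahead of it and the grasp point (between the pads) lies 54 mm ahead of it; y points along the fingers, x is the direction in which the jaws open and shut, and the axes are right-handed (so a half turn about y gives the same grasp; the last joint's range is limited). The gripper opens to 85 mm and grips with 20 to 120 N. Pads are 22 mm wide; open, the fingers measure 114 mm over their backs; the gripper's body (76 mm by 85 mm) begins 54 mm behind the grasp point. The pads swing forward as they close: fully open they stand 13 mm farther back than shut.
Start: joints at [-1.555, 0.104, 0.097, 1.564, 0, 1.353], TCP at [0.139, -0.584, 0.304] pointing down, gripper open.
Joint ranges: [-2.99, 2.99], [-0.84, 1.86], [-1.1, 1.16], [-1.84, 2.11], [-1.51, 1.56], [-3.14, 3.14]. Speed limits (rad/s): [2.22, 2.22, 2.57, 3.14, 3.14, 3.14].

### API

Orientations are given as a rotation vector (axis times angle).
In Python, from station import bot gives the robot as it stands.
- The arm moves only by the shell command python3 -m inch 'ROWS' [FORCE]. ROWS is JSON, a list of rows, each an object of numbers: "jaw": the finger opening in mm, from 0 to 85.4; "tx", "ty", "tz": the shift along the tool's x, y, z scaled (see below); "wx", "wy", "wz": the turn, a rotation vector about the tool's x, y, z scaled (see below). A call has 1 to 10 rows; each row shifts and turns the pose as measured when the row begins, along the tool's axes as they then stand; what a row does not reach is not made up. The controller multiplies each number of a shift by 1 m and each number of a turn by 0.5 rad. A row lasts 1/10 s, in which the tool goes at most 50 mm and 8.59 degrees, less where a joint would pass 70% of its speed; a pose out of reach is approached as far as the arm can. A call with a number of a shift or a turn outside -1 to 1 is refused whole. A call with a gripper value outside its range is refused whole. The fingers move at their own pace and stop on an object; FORCE is the grip in N (left out, the last holds). Time passes only in rows, so rows that do not move let the fingers close. It gives the time, the measured TCP pose, the force and the opening at its end, in the units of the state.
- bot.observe(): the state, without advancing time (a new reading comes with each control period).
- bot.camera(name): name is "scene" or "top"; returns the picture (400x640x3 uint8, red, green, blue); there is no depth.
- bot.camera_params(name): a dict with "K" (3x3 intrinsics, pixels), "R" (3x3) and "t" (3): a world point X has camera coordinates R X + t. Camera axes: x right, y down, z forward; pixel columns grow to the right and rows downward; lengths in m; the calibration is good to about 2 mm. A picture is of the moment at which its call begins. camera_params takes no time and is no camera call.
- bot.hand_in(): hands the job in, once; it reports no verdict.
The state is a dict: "t": time; "joints": joint angles; "dq": joint speeds; "effort": joint torques, N m; "ee_pos": TCP position; "ee_rot": TCP orientation; "contact_force": force on the tool from outside, world axes, zero at the start; "moment": the same for the moment, N m; "finger_gap": finger opening in m.
Only numpy, scipy, OpenCV 4.12 (cv2) and the standard library are available. Lean on these libraries where they do the work, as an engineer would, in place of code of your own. Each camera call takes 0.05 s, during which the arm holds its last target.

### The job

On the tabletop battlefield the yellow range ruler is pinned to the worktop by a brass-headed pin. Push it round its pin until its red end points at the beech chess knight instead of the stone bridge, then leave it lying there. Do not knock the knight, the red tank or the bridge out of place.

Things in the scene. Friction and masses are not known exactly. Their poses are not given: they have to be found in the camera images.
- ruler: Yellow flat ruler, 40 mm wide, 10 mm thick, 70 g, black cross marks, red rounded end; lies on the worktop, its hole over a fixed pin with a 24 mm brass nut (top 26 mm up) that keeps it from lifting. Swings freely on the pin, stays where left. Origin: hole centre, on the underside. x: along its middle line to the red end, at x = 205 mm (other end at -25 mm); z up. Starts pointing roughly at the bridge.
- knight: Beech chess knight standing upright, pale wood, round base 38 mm across, about 70 mm tall. Origin: centre of its underside, 255 to 300 mm from the ruler's pin, so beyond the reach of the ruler's end. About 45 degrees to the left or right of the ruler's starting line. Loose and light (about 45 g).
- tank: Red plastic tank model with black tracks, 80 mm long, 48 mm wide, 38 mm tall. Origin: centre of its underside, 255 to 300 mm from the ruler's pin, on the other side of the ruler from the knight. Loose, about 70 g.
- bridge: Sandy-grey resin stone bridge with one arch, 116 mm long across the ruler's line, 44 mm wide, 58 mm tall. Origin: centre of its underside, about 300 mm from the ruler's pin, beyond the ruler's end and between knight and tank. Loose, about 220 g.
Mind the look-alikes: they are no part of the job. There is more than one size of the ruler; the one meant has the size given above.

How it is judged:
By the outcome, as a careful person would: the job done as asked, in the order asked, and still so for the second after the job is handed in, with the robot touching nothing.
It also fails if it takes over 29 s, if anything falls off the work surface, if the arm or the gripper's body presses on something with over 40 N, if the wrist force passes 120 N, or if a joint passes its speed limit or range.

## Working session

There is one attempt and no reset: what is moved stays moved. The work goes in short steps, Python scripts to look and compute and a shell command to move; the robot and the scene stay as the last step left them, time stands still between calls to the robot, and variables do not carry over. Pictures are saved under pics/ and viewed, and the job is handed in when it is done.

```bash
mkdir -p pics; python3 - <<'E'
from station import bot
import cv2
for n in("scene","top"):
    cv2.imwrite(f"pics/{n}0.png",bot.camera(n)[:,:,::-1])
    p=bot.camera_params(n);print(n,p)
print(bot.observe())
E
```

```text
scene {'K': array([[512.93658462,   0.        , 311.94395289],
       [  0.        , 512.93658462, 203.97597226],
       [  0.        ,   0.        ,   1.        ]]), 'R': array([[-0.76716913,  0.64139103, -0.00831048],
       [ 0.54753217,  0.64804516, -0.52938264],
       [-0.33415571, -0.41067628, -0.84834247]]), 't': array([ 0.34345168, -0.24978871,  1.44062185])}
top {'K': array([[422.75591409,   0.        , 315.01450568],
       [  0.        , 422.75591409, 203.61153261],
       [  0.        ,   0.        ,   1.        ]]), 'R': array([[-0.01176876, -0.99992501,  0.00338765],
       [-0.99382358,  0.01132295, -0.11039243],
       [ 0.11034579, -0.00466591, -0.9938823 ]]), 't': array([-0.00407105,  0.46556373,  1.11746915])}
{'t': 0.1, 'joints': array([-1.55470041e+00,  1.04643866e-01,  9.65679467e-02,  1.56391361e+00,
        1.05816041e-05,  1.35311666e+00]), 'dq': array([ 3.38930913e-04, -2.24007779e-03,  1.18856460e-04,  8.24602106e-04,
        7.55995034e-05, -5.27582391e-04]), 'effort': array([ 4.82615622e-03, -5.58200920e+01,  5.04725718e+01,  1.28937114e-02,
       -2.93601670e-04, -3.37523340e-05]), 'ee_pos': array([ 0.13901132, -0.5834573 ,  0.30320904]), 'ee_rot': array([-1.30979209,  1.03575352, -1.03450708]), 'contact_force': array([ 0.6112111 ,  0.66707406, -0.58798533]), 'moment': array([ 0.01314077,  0.05214747, -0.01739472]), 'finger_gap': 0.0851722244060523}
```

View pics/scene0.png

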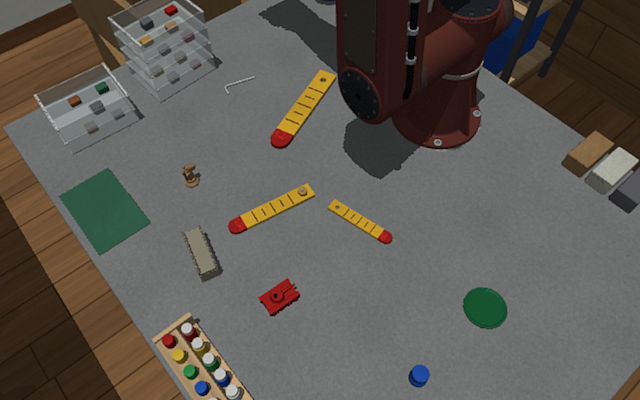

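View pics/top0.png

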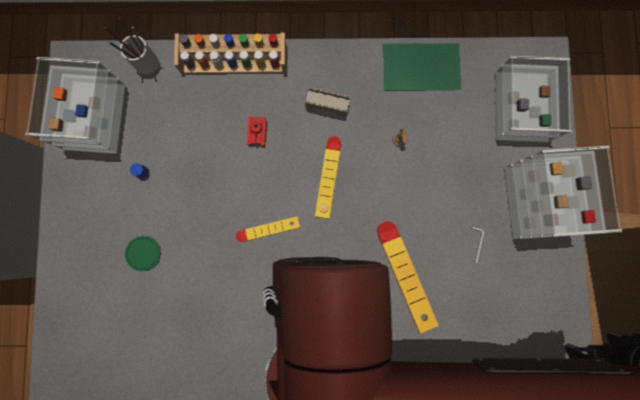

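Both views show three yellow rulers (top view pixels): the middle one with a brass nut, pin at (323,210) and red end at (334,143); a small one at (268,230); and a large one at (408,277). The middle one has the nut and points at the bridge (328,101), with the knight at (401,138) and the tank at (257,130). I'll measure its size and check it in a crop.

```bash
cat > h.py <<'E'
import numpy as np,cv2
from station import bot
def ray(n,uv,z):
    p=bot.camera_params(n);R=p["R"];c=-R.T@p["t"]
    d=R.T@np.linalg.inv(p["K"])@np.array([uv[0],uv[1],1.]);return c+d*(z-c[2])/d[2]
def rays(n,c,z): return np.array([ray(n,q,z) for q in c])
def blobs(im,lo,hi,a=25):
    h=cv2.cvtColor(im,cv2.COLOR_RGB2HSV);m=cv2.inRange(h,lo,hi)
    k,l,s,c=cv2.connectedComponentsWithStats(m)
    return [(s[i].tolist(),c[i].round(1).tolist(),l==i) for i in range(1,k) if s[i][4]>=a]
E
python3 - <<'E'
from h import *
for n in("scene","top"):
    im=cv2.imread(f"pics/{n}0.png")[:,:,::-1].copy()
    for nm,lo,hi in(("yel",(20,130,100),(32,255,255)),("red",(0,190,110),(8,255,255)),("beech",(8,60,60),(19,200,255))):
        for s,c,m in blobs(im,lo,hi):
            if 180<c[0]<420 and 80<c[1]<300:
                P=rays(n,np.argwhere(m)[:,::-1],.01)
                r=cv2.minAreaRect((P[:,:2]*1000).astype(np.float32))
                print(n,nm,s,c,np.round(r[0],0),np.round(r[1],0),round(r[2],1))
im=cv2.imread("pics/top0.png")[80:240,230:450];cv2.imwrite("pics/crop_t.png",cv2.resize(im,None,fx=3.6,fy=3.6,interpolation=2))
im=cv2.imread("pics/scene0.png")[150:320,160:400];cv2.imwrite("pics/crop_s.png",cv2.resize(im,None,fx=3.3,fy=3.3,interpolation=2))
E
```

```text
scene yel [277, 70, 59, 65, 1255] [306.3, 102.1] [ 242. -266.] [254.  55.] 21.6
scene yel [241, 184, 74, 44, 1002] [275.3, 206.1] [522. -44.] [ 42. 190.] 80.2
scene yel [328, 200, 56, 39, 679] [355.5, 218.5] [401. 107.] [ 33. 145.] 13.3Traceback (most recent call last):
  File "<stdin>", line 7, in <module>
  File "h.py", line 6, in rays
    def rays(n,c,z): return np.array([ray(n,q,z) for q in c])
                                      ~~~^^^^^^^
  File "h.py", line 4, in ray
    p=bot.camera_params(n);R=p["R"];c=-R.T@p["t"]
ValueError: time passes only in moves, steps and waits
```

Too many camera_params calls in a single script, so I'll cache them.

```bash
cat > h.py <<'E'
import numpy as np,cv2
from station import bot
PP={n:bot.camera_params(n) for n in("scene","top")}
def ray(n,uv,z):
    p=PP[n];R=p["R"];c=-R.T@p["t"]
    d=R.T@np.linalg.inv(p["K"])@np.array([uv[0],uv[1],1.]);return c+d*(z-c[2])/d[2]
def rays(n,c,z): return np.array([ray(n,q,z) for q in c])
def proj(n,X):
    p=PP[n];q=p["K"]@(p["R"]@np.array(X)+p["t"]);return q[:2]/q[2]
def blobs(im,lo,hi,a=25):
    h=cv2.cvtColor(im,cv2.COLOR_RGB2HSV);m=cv2.inRange(h,lo,hi)
    k,l,s,c=cv2.connectedComponentsWithStats(m)
    return [(s[i].tolist(),c[i].round(1).tolist(),l==i) for i in range(1,k) if s[i][4]>=a]
E
python3 - <<'E'
from h import *
for n in("scene","top"):
    im=cv2.imread(f"pics/{n}0.png")[:,:,::-1].copy()
    for nm,lo,hi in(("yel",(20,130,100),(32,255,255)),("red",(0,190,110),(8,255,255)),("beech",(8,60,60),(19,200,255))):
        for s,c,m in blobs(im,lo,hi):
            if 180<c[0]<420 and 80<c[1]<300:
                P=rays(n,np.argwhere(m)[:,::-1],.01)
                r=cv2.minAreaRect((P[:,:2]*1000).astype(np.float32))
                print(n,nm,s,c,np.round(r[0],0),np.round(r[1],0),round(r[2],1))
im=cv2.imread("pics/top0.png")[80:240,230:450];cv2.imwrite("pics/crop_t.png",cv2.resize(im,None,fx=3.6,fy=3.6,interpolation=2))
im=cv2.imread("pics/scene0.png")[150:320,160:400];cv2.imwrite("pics/crop_s.png",cv2.resize(im,None,fx=3.3,fy=3.3,interpolation=2))
E
```

```text
scene yel [277, 70, 59, 65, 1255] [306.3, 102.1] [ 242. -266.] [254.  55.] 21.6
scene yel [241, 184, 74, 44, 1002] [275.3, 206.1] [522. -44.] [ 42. 190.] 80.2
scene yel [328, 200, 56, 39, 679] [355.5, 218.5] [401. 107.] [ 33. 145.] 13.3
scene red [271, 129, 22, 17, 239] [280.1, 137.9] [ 386. -209.] [52. 51.] 17.4
scene red [229, 217, 18, 16, 178] [236.2, 225.3] [635. -63.] [38. 38.] 80.7
scene red [378, 230, 14, 13, 110] [385.4, 236.7] [380. 193.] [29. 28.] 7.9
scene red [259, 279, 40, 35, 613] [278.7, 295.9] [666. 147.] [48. 81.] 86.2
scene beech [182, 163, 13, 14, 100] [188.0, 168.9] [ 633. -284.] [41. 30.] 15.3
scene beech [184, 174, 15, 14, 114] [191.8, 181.5] [ 646. -243.] [37. 34.] 2.0
scene beech [298, 187, 9, 8, 51] [302.0, 190.7] [449. -38.] [21. 20.] 49.8
top yel [315, 149, 25, 70, 953] [327.1, 182.9] [523. -43.] [ 40. 190.] 80.1
top yel [246, 217, 54, 23, 599] [272.1, 228.0] [402. 107.] [ 31. 144.] 13.4
top yel [383, 237, 55, 95, 1765] [409.4, 283.7] [ 247. -261.] [253.  55.] 21.2
top red [327, 138, 13, 12, 124] [333.6, 143.7] [635. -62.] [33. 31.] 89.0
top red [379, 223, 20, 20, 285] [387.4, 232.0] [ 389. -205.] [48. 49.] 20.9
top red [237, 231, 10, 10, 75] [241.5, 235.8] [381. 192.] [24. 23.] 17.9
top beech [393, 128, 15, 18, 174] [400.3, 137.8] [ 648. -251.] [40. 47.] 43.1
top beech [321, 205, 7, 7, 29] [323.9, 207.9] [456. -33.] [16. 15.] 70.8
top beech [400, 255, 30, 48, 116] [415.4, 279.7] [ 253. -264.] [135.  49.] 21.5
top beech [390, 264, 21, 49, 63] [400.2, 288.0] [ 237. -236.] [137.   4.] 21.6
```

View pics/crop_t.png

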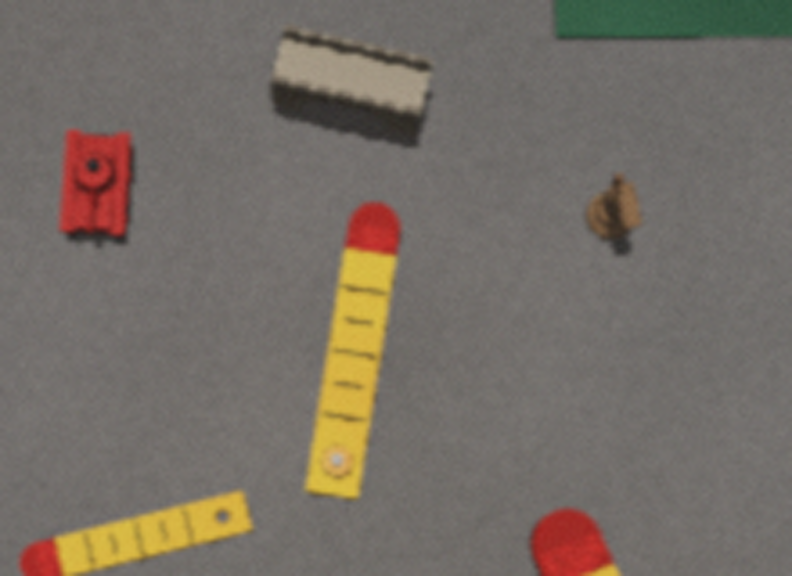

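View pics/crop_s.png

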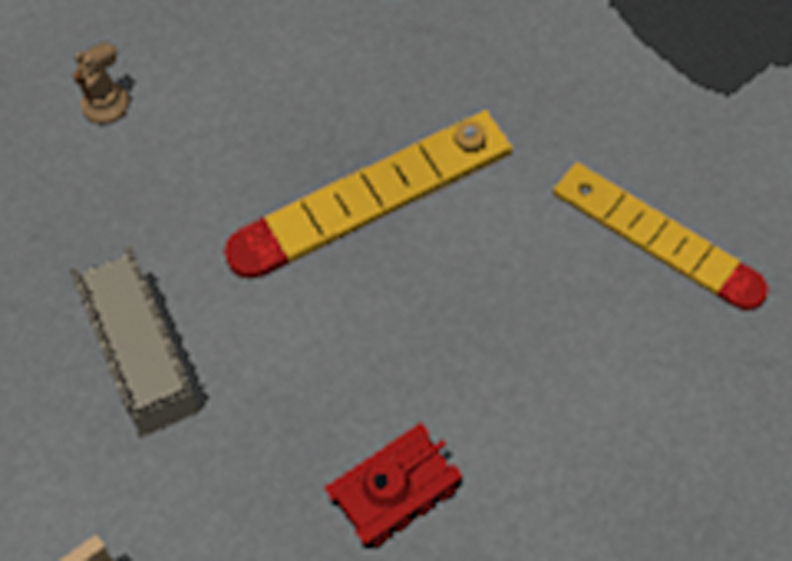

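The crops show that the middle ruler is 40 mm wide with a brass nut. The small one (about 32 mm wide) and the large one (about 53 mm) are ruled out. The beech base shows at scene (191,181), and the ruler must swing clockwise (towards −y). Next I'll work out the geometry.

```bash
python3 - <<'E'
from h import *
from scipy.spatial.transform import Rotation as Ro
o=bot.observe();R=Ro.from_rotvec(o["ee_rot"]).as_matrix();print(R.round(3),o["ee_pos"],o["t"])
for z in (.004,.008,.012):
    print(z,"knight base scene",ray("scene",(191.5,181.5),z)[:2].round(4),"top",ray("top",(399.5,139.0),z)[:2].round(4))
for n,uv in(("scene",(302.2,190.5)),("top",(323.5,207.8))): print("nut",n,ray(n,uv,.026)[:2].round(4))
pin=[]
for n,c in(("scene",(522,-44)),("top",(523,-43))):
    a=np.radians(-9.9);pin.append(np.array(c)-70*np.array([np.cos(a),np.sin(a)]))
print(pin)
# check projections
print(proj("top",[.643,-.243,.004]),proj("scene",[.643,-.243,.004]))
d=R.T@np.array([.611-o["ee_pos"][0],.0-o["ee_pos"][1],0]);print(d)
E
```

```text
[[ 0.232 -0.     0.973]
 [-0.973  0.001  0.232]
 [-0.001 -1.     0.   ]] [ 0.13901132 -0.5834573   0.30320904] 0.1
0.004 knight base scene [ 0.6462 -0.2467] top [ 0.6476 -0.2487]
0.008 knight base scene [ 0.6471 -0.2438] top [ 0.6465 -0.2479]
0.012 knight base scene [ 0.6479 -0.241 ] top [ 0.6455 -0.247 ]
nut scene [ 0.4546 -0.0293]
nut top [ 0.4538 -0.0322]
[array([453.04234717, -31.96496298]), array([454.04234717, -30.96496298])]
[397.5121374  140.61858878] [193.33525393 181.73925326]
[-0.45824897  0.00069212  0.59430896]
```

```bash
python3 - <<'E'
import cv2
a=cv2.imread("pics/top0.png")[118:162,378:428];b=cv2.imread("pics/scene0.png")[155:195,170:220]
for n,i in(("kt",a),("ks",b)):cv2.imwrite(f"pics/{n}.png",cv2.resize(i,None,fx=10,fy=10,interpolation=0))
E
```

```text
(no output)
```

View pics/kt.png

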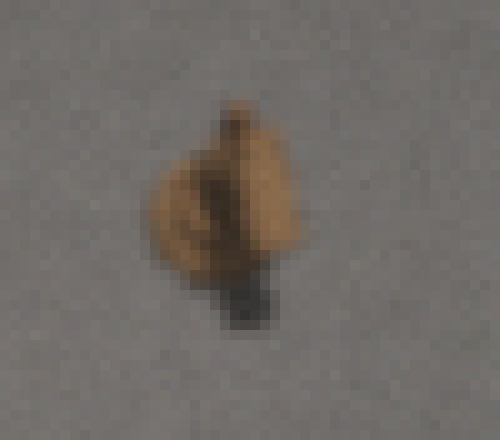

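View pics/ks.png

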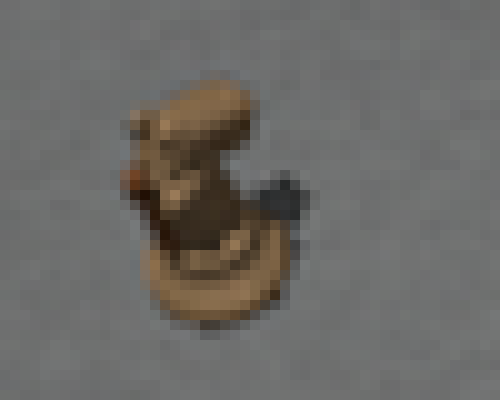

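The tool's y axis points down, so vertical turns are wy. The pin is at about (454, −31.5) mm and the knight base at about (646.5, −248), which puts the target heading near −48.3° against −9.9° now. First I'll turn the tool and shut the jaws.

```bash
python3 -m inch '[{"jaw":0,"wy":-0.25},{"jaw":0,"wy":-0.25},{"jaw":0,"wy":-0.25},{"jaw":0,"wy":-0.25}]'
cat > go.py <<'E'
import sys
from h import *
from scipy.spatial.transform import Rotation as Ro
def st(tgt=None):
    o=bot.observe();R=Ro.from_rotvec(o["ee_rot"]).as_matrix()
    print("t",o["t"],"p",o["ee_pos"].round(4),"yawx",np.degrees(np.arctan2(R[1,0],R[0,0])).round(1),"gap",o["finger_gap"].round(4),"F",o["contact_force"].round(1),"ydir",R[:,1].round(3))
    if tgt is not None: print("shift tx ty tz",(R.T@(np.array(tgt)-o["ee_pos"])).round(4))
if __name__=="__main__": st([float(a) for a in sys.argv[1:]] if len(sys.argv)>1 else None)
E
python3 go.py 0.611 0.0 0.30
```

```text
invalid input
Traceback (most recent call last):
  File "go.py", line 8, in <module>
    if __name__=="__main__": st([float(a) for a in sys.argv[1:]] if len(sys.argv)>1 else None)
                             ~~^^^^^^^^^^^^^^^^^^^^^^^^^^^^^^^^^^^^^^^^^^^^^^^^^^^^^^^^^^^^^^^
  File "go.py", line 6, in st
    print("t",o["t"],"p",o["ee_pos"].round(4),"yawx",np.degrees(np.arctan2(R[1,0],R[0,0])).round(1),"gap",o["finger_gap"].round(4),"F",o["contact_force"].round(1),"ydir",R[:,1].round(3))
                                                                                                          ^^^^^^^^^^^^^^^^^^^^^
AttributeError: 'float' object has no attribute 'round'
```

```bash
sed -i 's/o\["finger_gap"\].round(4)/round(o["finger_gap"],4)/' go.py; python3 -m inch '[{"jaw":0,"tx":0,"ty":0,"tz":0,"wx":0,"wy":-0.25,"wz":0},{"jaw":0,"tx":0,"ty":0,"tz":0,"wx":0,"wy":-0.25,"wz":0},{"jaw":0,"tx":0,"ty":0,"tz":0,"wx":0,"wy":-0.25,"wz":0},{"jaw":0,"tx":0,"ty":0,"tz":0,"wx":0,"wy":-0.25,"wz":0}]'
python3 go.py 0.611 0.0 0.30
```

```text
t: 0.5
ee_pos: [0.139, -0.5828, 0.3012]
ee_rot: [-1.47, 0.643, -0.639]
contact_force: [-0.8, 0.4, 0.3]
finger_gap: 0.0279
t 0.5 p [ 0.139  -0.5828  0.3012] yawx -47.0 gap 0.0279 F [-0.8  0.4  0.3] ydir [-0.     0.005 -1.   ]
shift tx ty tz [-0.1046  0.0039  0.7426]
```

```bash
python3 -m inch '[{"jaw":0,"tx":-0.007,"ty":0,"tz":0.049,"wx":0,"wy":0,"wz":0},{"jaw":0,"tx":-0.007,"ty":0,"tz":0.049,"wx":0,"wy":0,"wz":0},{"jaw":0,"tx":-0.007,"ty":0,"tz":0.049,"wx":0,"wy":0,"wz":0},{"jaw":0,"tx":-0.007,"ty":0,"tz":0.049,"wx":0,"wy":0,"wz":0},{"jaw":0,"tx":-0.007,"ty":0,"tz":0.049,"wx":0,"wy":0,"wz":0},{"jaw":0,"tx":-0.007,"ty":0,"tz":0.049,"wx":0,"wy":0,"wz":0},{"jaw":0,"tx":-0.007,"ty":0,"tz":0.049,"wx":0,"wy":0,"wz":0},{"jaw":0,"tx":-0.007,"ty":0,"tz":0.049,"wx":0,"wy":0,"wz":0},{"jaw":0,"tx":-0.007,"ty":0,"tz":0.049,"wx":0,"wy":0,"wz":0},{"jaw":0,"tx":-0.007,"ty":0,"tz":0.049,"wx":0,"wy":0,"wz":0}]'
python3 go.py 0.611 0.0 0.30
```

```text
t: 1.5
ee_pos: [0.4484, -0.1924, 0.2982]
ee_rot: [-1.463, 0.648, -0.639]
contact_force: [-0.0, -1.1, -0.1]
finger_gap: 0.0004
t 1.5 p [ 0.4484 -0.1924  0.2982] yawx -47.3 gap 0.0004 F [-0.  -1.1 -0.1] ydir [-0.001  0.011 -1.   ]
shift tx ty tz [-3.1e-02  1.0e-04  2.5e-01]
```

```bash
python3 -m inch '[{"jaw":0,"tx":-0.006,"ty":0,"tz":0.049,"wx":0,"wy":0,"wz":0},{"jaw":0,"tx":-0.006,"ty":0,"tz":0.049,"wx":0,"wy":0,"wz":0},{"jaw":0,"tx":-0.006,"ty":0,"tz":0.049,"wx":0,"wy":0,"wz":0},{"jaw":0,"tx":-0.006,"ty":0,"tz":0.049,"wx":0,"wy":0,"wz":0},{"jaw":0,"tx":-0.006,"ty":0,"tz":0.049,"wx":0,"wy":0,"wz":0},{"jaw":0,"tx":0,"ty":0,"tz":0.01,"wx":0,"wy":0,"wz":0},{"jaw":0,"tx":0,"ty":0,"tz":0,"wx":0,"wy":0,"wz":0}]'
python3 go.py 0.611 0.0 0.12
```

```text
t: 2.2
ee_pos: [0.6171, 0.0125, 0.2967]
ee_rot: [-1.465, 0.645, -0.631]
contact_force: [0.3, -0.2, -0.3]
finger_gap: 0.0001
t 2.2 p [0.6171 0.0125 0.2967] yawx -46.9 gap 0.0001 F [ 0.3 -0.2 -0.3] ydir [-0.004  0.012 -1.   ]
shift tx ty tz [ 0.007   0.1766 -0.0139]
```

```bash
python3 -m inch '[{"jaw":0,"tx":0.002,"ty":0.045,"tz":-0.004,"wx":0,"wy":0,"wz":0},{"jaw":0,"tx":0.002,"ty":0.045,"tz":-0.004,"wx":0,"wy":0,"wz":0},{"jaw":0,"tx":0.001,"ty":0.045,"tz":-0.003,"wx":0,"wy":0,"wz":0},{"jaw":0,"tx":0.001,"ty":0.04,"tz":-0.002,"wx":0,"wy":0,"wz":0},{"jaw":0,"tx":0,"ty":0.015,"tz":0,"wx":0,"wy":0,"wz":0},{"jaw":0,"tx":0,"ty":0,"tz":0,"wx":0,"wy":0,"wz":0}]'
python3 go.py 0.611 0.0 0.078
python3 - <<'E'
from h import *
cv2.imwrite("pics/s1.png",bot.camera("scene")[120:330,150:420,::-1].repeat(2,0).repeat(2,1))
E
```

```text
t: 2.8
ee_pos: [0.6082, -0.0046, 0.1024]
ee_rot: [-1.465, 0.647, -0.637]
contact_force: [0.3, -0.9, 0.6]
finger_gap: -0.0
t 2.8 p [ 0.6082 -0.0046  0.1024] yawx -47.1 gap -0.0 F [ 0.3 -0.9  0.6] ydir [-0.002  0.01  -1.   ]
shift tx ty tz [-0.0013  0.0245  0.005 ]
```

View pics/s1.png

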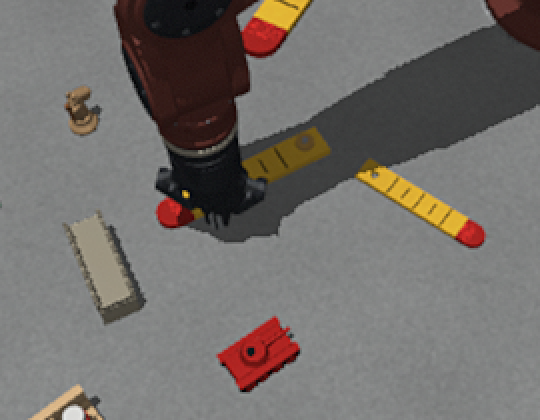

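The picture shows the gripper low beside the ruler on its tank side, with the fingertips at about crop (215,222). The ruler, bridge and knight haven't moved. Next I'll lower to ruler height.

```bash
python3 -m inch '[{"jaw":0,"tx":0,"ty":0.012,"tz":0.002,"wx":0,"wy":0,"wz":0},{"jaw":0,"tx":0,"ty":0.009,"tz":0.002,"wx":0,"wy":0,"wz":0},{"jaw":0,"tx":0,"ty":0.002,"tz":0,"wx":0,"wy":0,"wz":0},{"jaw":0,"tx":0,"ty":0,"tz":0,"wx":0,"wy":0,"wz":0}]'
python3 go.py 0.6005 -0.0255 0.078
```

```text
t: 3.25
ee_pos: [0.6158, -0.0027, 0.0859]
ee_rot: [-1.463, 0.639, -0.646]
contact_force: [-0.1, 0.4, -0.2]
finger_gap: -0.0001
t 3.25 p [ 0.6158 -0.0027  0.0859] yawx -47.2 gap -0.0001 F [-0.1  0.4 -0.2] ydir [ 0.008  0.008 -1.   ]
shift tx ty tz [ 0.0063  0.0076 -0.0268]
```

```bash
python3 -m inch '[{"jaw":0,"tx":0,"ty":0.006,"tz":0,"wx":0,"wy":0,"wz":0},{"jaw":0,"tx":0,"ty":0.003,"tz":0,"wx":0,"wy":0,"wz":0}]'
python3 go.py 0.6005 -0.0255 0.078
```

```text
t: 3.45
ee_pos: [0.6169, -0.0026, 0.0778]
ee_rot: [-1.462, 0.636, -0.647]
contact_force: [0.1, 0.3, 0.4]
finger_gap: -0.0003
t 3.45 p [ 0.6169 -0.0026  0.0778] yawx -47.1 gap -0.0003 F [0.1 0.3 0.4] ydir [ 0.01   0.008 -1.   ]
shift tx ty tz [ 0.0056 -0.0005 -0.0276]
```

```bash
python3 -m inch '[{"jaw":0,"tx":0.006,"ty":0,"tz":-0.011,"wx":0,"wy":0,"wz":0},{"jaw":0,"tx":0.006,"ty":0,"tz":-0.011,"wx":0,"wy":0,"wz":0},{"jaw":0,"tx":0.006,"ty":0,"tz":-0.011,"wx":0,"wy":0,"wz":0},{"jaw":0,"tx":0.006,"ty":0,"tz":-0.011,"wx":0,"wy":0,"wz":0}]'
python3 go.py 0.577 -0.123 0.078
```

```text
t: 3.85
ee_pos: [0.5998, -0.0529, 0.077]
ee_rot: [-1.463, 0.635, -0.645]
contact_force: [0.3, 0.1, -0.1]
finger_gap: -0.0001
t 3.85 p [ 0.5998 -0.0529  0.077 ] yawx -47.0 gap -0.0001 F [ 0.3  0.1 -0.1] ydir [ 0.01   0.007 -1.   ]
shift tx ty tz [ 0.0357 -0.0017 -0.0645]
```

```bash
python3 -m inch '[{"jaw":0,"tx":0.005,"ty":-0.0005,"tz":-0.009,"wx":0,"wy":0,"wz":0},{"jaw":0,"tx":0.005,"ty":-0.0005,"tz":-0.009,"wx":0,"wy":0,"wz":0},{"jaw":0,"tx":0.005,"ty":0,"tz":-0.009,"wx":0,"wy":0,"wz":0},{"jaw":0,"tx":0.004,"ty":0,"tz":-0.006,"wx":0,"wy":0,"wz":0},{"jaw":0,"tx":0,"ty":0,"tz":0,"wx":0,"wy":0,"wz":0}]'
python3 go.py 0.577 -0.123 0.078
cat > look.py <<'E'
import sys
from h import *
pin=np.array([454,-31.5])
for n in("scene","top"):
    im=bot.camera(n);cv2.imwrite(f"pics/{n}_{sys.argv[1]}.png",im[60:260,150:450,::-1].repeat(2,0).repeat(2,1))
    for nm,lo,hi in(("yel",(20,130,60),(32,255,255)),("red",(0,190,70),(8,255,255)),("beech",(8,60,60),(19,200,255))):
        for s,c,m in blobs(im,lo,hi):
            P=rays(n,np.argwhere(m)[:,::-1],.01)[:,:2]*1000
            r=cv2.minAreaRect(P.astype(np.float32));q=P.mean(0);v=q-pin
            if 440<q[0]<760 and -330<q[1]<200:
                print(n,nm,np.round(c),s[4],q.round(0),np.round(r[1],0),round(r[2],1),"bearing",np.degrees(np.arctan2(v[1],v[0])).round(1))
E
python3 look.py a
```

```text
t: 4.35
ee_pos: [0.5869, -0.0955, 0.0782]
ee_rot: [-1.462, 0.637, -0.649]
contact_force: [-0.3, -0.0, 0.3]
finger_gap: 0.0001
t 4.35 p [ 0.5869 -0.0955  0.0782] yawx -47.2 gap 0.0001 F [-0.3 -0.   0.3] ydir [ 0.011  0.007 -1.   ]
shift tx ty tz [ 0.0135 -0.0001 -0.0259]
scene yel [285. 195.] 698 [491. -55.] [ 46. 154.] 52.4 bearing -32.4
scene red [227. 200.] 55 [ 610. -139.] [18. 43.] 22.3 bearing -34.5
scene red [279. 297.] 721 [668. 149.] [53. 81.] 86.2 bearing 40.1
scene beech [190. 176.] 247 [ 640. -261.] [75. 37.] 70.4 bearing -51.0
scene beech [302. 190.] 57 [448. -39.] [24. 20.] 50.5 bearing -128.3
top beech [400. 138.] 182 [ 649. -250.] [40. 47.] 43.1 bearing -48.2
```

View pics/scene_a.png

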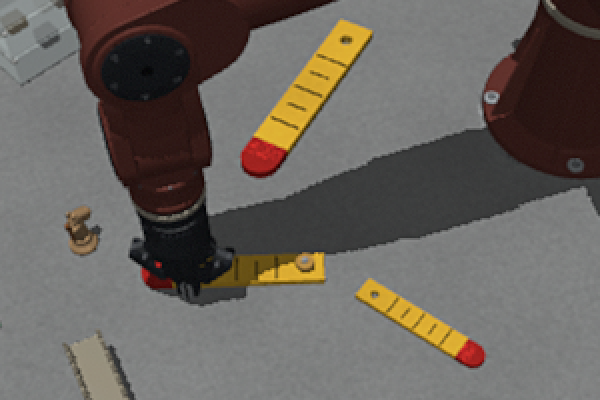

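The ruler is at about −37.6°, being pushed cleanly with nothing else disturbed (knight at crop (82,230), bridge at (100,365)). About 10.7° remain, so I'll go slowly.

```bash
python3 -m inch '[{"jaw":0,"tx":0.004,"ty":0,"tz":-0.006,"wx":0,"wy":0,"wz":0},{"jaw":0,"tx":0.004,"ty":0,"tz":-0.006,"wx":0,"wy":0,"wz":0},{"jaw":0,"tx":0.003,"ty":0,"tz":-0.006,"wx":0,"wy":0,"wz":0},{"jaw":0,"tx":0.001,"ty":0,"tz":-0.003,"wx":0,"wy":0,"wz":0},{"jaw":0,"tx":0,"ty":0,"tz":0,"wx":0,"wy":0,"wz":0}]'
python3 go.py 0.577 -0.123 0.078;python3 look.py b
```

```text
t: 4.95
ee_pos: [0.5794, -0.1185, 0.0777]
ee_rot: [-1.462, 0.636, -0.646]
contact_force: [-0.2, 0.3, -0.5]
finger_gap: 0.0002
t 4.95 p [ 0.5794 -0.1185  0.0777] yawx -47.1 gap 0.0002 F [-0.2  0.3 -0.5] ydir [ 0.011  0.008 -1.   ]
shift tx ty tz [ 0.0016 -0.0004 -0.0048]
scene yel [282. 192.] 788 [491. -66.] [ 47. 162.] 44.5 bearing -42.8
scene red [279. 297.] 721 [668. 149.] [53. 81.] 86.2 bearing 40.1
scene beech [190. 175.] 245 [ 640. -261.] [75. 37.] 70.4 bearing -51.0
scene beech [302. 190.] 53 [448. -38.] [24. 20.] 49.8 bearing -130.9
top beech [404. 140.] 67 [ 644. -259.] [18. 44.] 66.9 bearing -50.2
```

```bash
python3 -m inch '[{"jaw":0,"tx":0.001,"ty":0,"tz":-0.003,"wx":0,"wy":0,"wz":0},{"jaw":0,"tx":0,"ty":0,"tz":-0.002,"wx":0,"wy":0,"wz":0},{"jaw":0,"tx":0,"ty":0,"tz":0,"wx":0,"wy":0,"wz":0}]'
python3 go.py 0.577 -0.123 0.078;
python3 -m inch '[{"jaw":0,"tx":0,"ty":0,"tz":0.01,"wx":0,"wy":0,"wz":0},{"jaw":0,"tx":0,"ty":-0.03,"tz":0.02,"wx":0,"wy":0,"wz":0},{"jaw":0,"tx":-0.02,"ty":-0.045,"tz":0,"wx":0,"wy":0,"wz":0},{"jaw":0,"tx":-0.04,"ty":-0.03,"tz":0,"wx":0,"wy":0,"wz":0},{"jaw":0,"tx":-0.045,"ty":0,"tz":0,"wx":0,"wy":0,"wz":0},{"jaw":0,"tx":-0.045,"ty":0,"tz":0,"wx":0,"wy":0,"wz":0},{"jaw":0,"tx":-0.045,"ty":0,"tz":0,"wx":0,"wy":0,"wz":0},{"jaw":0,"tx":-0.045,"ty":0,"tz":0,"wx":0,"wy":0,"wz":0}]'
python3 look.py c
```

```text
t: 5.35
ee_pos: [0.5765, -0.1223, 0.0777]
ee_rot: [-1.463, 0.635, -0.646]
contact_force: [0.1, 0.1, 0.7]
finger_gap: 0.0
t 5.35 p [ 0.5765 -0.1223  0.0777] yawx -47.0 gap 0.0 F [0.1 0.1 0.7] ydir [ 0.011  0.008 -1.   ]
shift tx ty tz [ 0.0009 -0.0003 -0.0001]
t: 6.15
ee_pos: [0.4345, 0.0793, 0.1872]
ee_rot: [-1.459, 0.637, -0.652]
contact_force: [0.8, -0.3, -0.8]
finger_gap: 0.0
scene yel [273. 190.] 1045 [504. -85.] [ 44. 191.] 42.3 bearing -47.0
scene red [230. 185.] 161 [ 579. -169.] [41. 37.] 36.4 bearing -47.7
scene red [279. 296.] 713 [668. 148.] [53. 81.] 86.2 bearing 40.1
scene beech [190. 176.] 240 [ 640. -261.] [75. 37.] 70.4 bearing -50.9
scene beech [302. 191.] 51 [449. -38.] [25. 20.] 73.4 bearing -132.2
top yel [342. 190.] 978 [503. -85.] [ 41. 189.] 42.2 bearing -47.3
top red [372. 163.] 125 [ 578. -168.] [31. 32.] 44.3 bearing -47.7
top beech [400. 138.] 180 [ 649. -250.] [40. 47.] 43.1 bearing -48.2
```

View pics/scene_c.png

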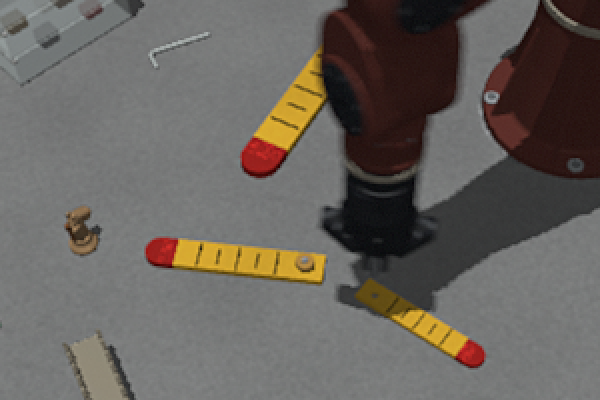

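View pics/top_c.png

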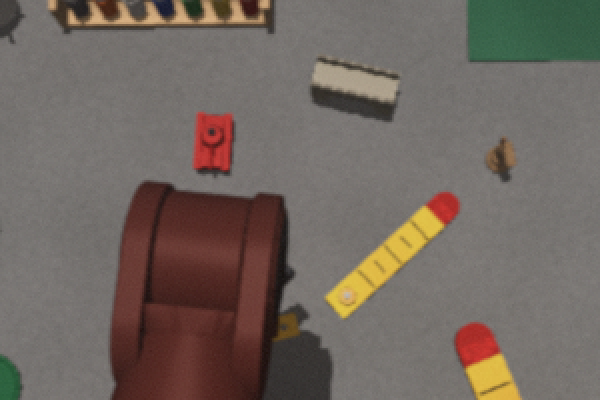

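Both views show the ruler lying at about −47.7°. The bearing from the pin to the knight is about −48.4°, so the line passes within about 4 mm of the centre of the knight's 38 mm base. The knight (top view (400,138)) and the tank haven't moved, the bridge looks in place, and the arm is clear. Handing in.

```bash
python3 -m inch '[{"jaw":0,"tx":0,"ty":0,"tz":0,"wx":0,"wy":0,"wz":0},{"jaw":0,"tx":0,"ty":0,"tz":0,"wx":0,"wy":0,"wz":0}]'; python3 -c "
from station import bot
print(bot.hand_in())"
```

```text
t: 6.45
ee_pos: [0.4332, 0.0825, 0.1879]
ee_rot: [-1.46, 0.632, -0.647]
contact_force: [0.4, 0.6, -0.2]
finger_gap: -0.0
the job is handed in; nothing more can be done
None
```

The 40 mm ruler now points at the knight. I pushed it clockwise round its pin with the closed fingertips, from about −10° to −47.7°, then backed the arm clear and handed in at about 6.5 s.

- **Aim:** in the last pictures both cameras put the ruler at −47.7°, and the pin-to-knight bearing is about −48.4°. The line therefore passes about 4 mm from the centre of the knight's 38 mm base. I left that small shortfall as it was.
- **Other pieces:** the knight and tank measured the same as at the start, within about 2 mm. I checked the bridge only by eye, and it looks unmoved.
- **Disagreement:** the two views differ by about 3 mm on the pin and the knight's base. That makes the bearing uncertain by roughly 0.6°.

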